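# Arm the guarded spark-plug tester and fire a test spark

## Task

Give the spark plug in the tester a test spark: lift the hinged guard on the tester's switch with a finger, flip the toggle beneath it away from you to on, and let the guard drop shut over it. Then press the tester's round push-button fully down, hold it there for a good second and let it come up again. Only touch and push, gently and with nothing gripped; leave the look-alike switch on the power supply and the things lying around as they are.

Things in the scene. Friction and masses are not known exactly. Their poses are not given: they have to be found in the camera images.
- tester: spark-plug tester: dark flat-topped metal case, 150 mm deep (x) x 190 wide (y) x 72 high, bolted down by four low feet reaching 93 mm before and behind the middle. Origin: centre of the underside; x to its rear, y to its left, z up; turned up to 0.25 rad. On its grey top panel: left, a plug in a chamber and a small round gauge (10 mm high); middle front, the push-button; right, the guarded switch
- chamber (a point): foot, on the tester's panel, of the round aluminium chamber (48 mm diameter) with a spark plug standing in it and a brass contact arm over it, all up to 80 mm above the panel; the arm's post stands 32 mm behind. Only the tester has these, and a push-button
- tester_hinge (a point): middle of the tester guard's hinge pin, 6 mm above the panel, axes of the tester. The guard is a black smooth slippery plastic cover 62 mm wide, open below. Shut, its roof is 24 mm above the pin and reaches 39 mm in front (-x) of it; there a skirt hangs, its foot 44 mm in front, 22 mm above the panel. Its front swings up and back. Side cheeks 57 mm apart inside: a finger fits between
- tester_lip (a point): middle of the free edge of the guard's turned-up thumb lip (46 mm wide, 2 mm edge radius); shut, it is 45 mm in front of and 28 mm above the pin. Moves with the guard. A finger reaching down before it (tip 11 to 16 mm above the panel) and pushed towards the hinge swings the guard up; going on, the fingertip passes beneath to the toggle with the guard leaning on the finger's back
- tester_bat (a point): centre of the 9 mm ball on the end of the tester's steel toggle, beneath the guard. The toggle's pivot is 22 mm in front of the hinge pin and 3 mm above the panel, its axis parallel to the pin, the ball 19 mm from it; the bat is 5 to 8 mm thick. Off, it leans 25 degrees to the front; on, 25 degrees to the rear. The shut guard clears it in both positions
- tester_guard (a joint): angle of the tester's guard, rad: 0 shut, 1.3 the most it opens. It weighs 25 g and is lightly sprung shut: it drops shut by itself from any angle as soon as nothing holds it up
- tester_toggle (a joint): angle of the tester's toggle, rad: 0 off (leaning to the front), 0.87 on (leaning to the rear). It snaps over past the middle (0.44); about 3 N at the ball moves it
- fire_top (a point): centre of the top face of the tester's push-button, a black cap of 28 mm diameter in a steel collar of 44 mm diameter and 12 mm height; at rest the top is 24 mm above the panel. z up, the button is pressed straight down
- fire (a joint): travel of the push-button, m: 0 up, 0.008 fully down; sprung, about 5 N holds it fully down
- supply: the bench power supply: a case of the same size and axes as the tester, with the same guarded switch in the same place, but with a rectangular meter window, two knobs and two terminals on its left half. To be left alone. Which of the two cases stands left and which right changes
- supply_guard (a joint): angle of the supply's guard, rad: 0 shut; stays shut
- supply_toggle (a joint): angle of the supply's toggle, rad: 0 off; stays off
- spanner_10: combination spanner, 150 x 22 x 5 mm, lying loose on the bench just in front of the tester; a bystander. Origin at the centre of its underside
- gudgeon_pin: steel gudgeon pin, a tube 46 mm long and 15 mm thick, lying loose in front of the tester; a bystander. Origin at its underside
- feeler_gauge: fanned feeler gauge, 100 x 51 x 11 mm, lying loose in front of the supply; a bystander. Origin at its underside
- piston: aluminium piston, 55 mm across and 54 mm high, standing loose at the left; a bystander. Origin at its underside
- driver_bench: screwdriver, 206 x 29 x 31 mm, lying loose at the far left; a bystander. Origin at its underside
- spanner_13: combination spanner, 176 x 28 x 7 mm, lying loose at the left rear; a bystander. Origin at its underside
- pliers_red: pliers with red handles, 206 x 60 x 13 mm, lying loose at the right; a bystander. Origin at its underside

How it is judged:
On the way, in this order (a step that is already met when the one before it is completed fails the run):
1. the tester's toggle is flipped on under the raised guard (value of joint tester_toggle above 0.7 rad and value of joint tester_guard above 0.1 rad), for 0.05 s.
2. the guard has dropped shut over the toggle, which is on (value of joint tester_toggle above 0.7 rad and value of joint tester_guard below 0.06 rad), for 0.2 s.
3. the push-button is held fully down for most of a second (all of step 2 and value of joint fire above 0.006 m), for 0.8 s.
At the end, for the whole second after the job is handed in: the tester's toggle is on (beyond 0.7 rad), its guard is shut over it (within 0.06 rad), the push-button is up again (within 1.5 mm), the supply's toggle is off and its guard shut (all of step 2 and value of joint fire below 0.0015 m and value of joint supply_toggle below 0.15 rad and value of joint supply_guard below 0.06 rad); the robot touches nothing.
It fails at once if the push-button is pressed before the switch is on and its guard shut (value of joint fire above 0.003 m and (value of joint tester_toggle below 0.6 rad or value of joint tester_guard above 0.12 rad)).
It fails at once if the supply's guard is lifted or its toggle moved (value of joint any of supply_guard, supply_toggle above 0.2 rad).
It fails at once if the tester or one of its parts is gripped or pushed hard (over 38 N) (contact force between the fingers and tester above 38 N).
It fails at once if a loose bystander is shifted by more than 25 mm or lifted (distance of any of spanner_10, gudgeon_pin, feeler_gauge, piston, driver_bench, spanner_13, pliers_red from where it was at the start of the episode above 0.025 m).
It also fails if it takes over 40 s, if anything falls off the work surface, if the arm or the gripper's body presses on something with over 40 N, if the wrist force passes 120 N, or if a joint passes its speed limit or range.

## Robot

A 7-joint arm with a two-finger parallel gripper is mounted at the origin on a cart in front of the work surface, level with it; the furniture and walls round the work are solid. World frame = base frame: x ahead of the robot, y to its left, z up, the work surface at z = 0. Lengths are in m, angles in rad, forces in N, time in s.
With the tool pointing down it reaches from about 0.425 to 0.925 m from the base axis. Payload 6.8 kg.
Tool frame: the origin (TCP) lies midway between the tips of the shut fingers; the grasp point (between the pads) lies 19 mm behind it; z points along the fingers, y is the direction in which the jaws open and shut (so a half turn about z gives the same grasp; the last joint's range is limited). The gripper opens to 85 mm and grips with 20 to 120 N. Pads are 22 mm wide; open, the fingers measure 114 mm over their backs; the gripper's body (76 mm by 85 mm) begins 54 mm behind the grasp point. The pads swing forward as they close: fully open they stand 13 mm farther back than shut.
Start: joints at [1.21, 0.477, 0.022, 1.555, -0.011, 1.109, -0.083], TCP at [0.169, -0.654, 0.199] pointing down, gripper open.
Joint ranges: [-2.96, 2.96], [-0.34, 2.1], [-1.41, 1.46], [0.24, 2.44], [-1.37, 4.51], [0.17, 1.92], [-2.96, 2.96]. Speed limits (rad/s): [2.39, 2.39, 3.14, 3.14, 3.14, 3.14, 3.14].

## Interface

Orientations are given as a rotation vector (axis times angle).
In Python, from bench import r, imaging gives the robot as it stands.
- The arm moves only by the tool jog_arm, never from a script. Its argument "rows" is a list of rows, each an object with "delta_rot": the turn, a rotation vector about the tool's x, y, z in degrees, a list of three; "xyz": the shift along the tool's x, y, z in cm, a list of three; "fingers": the closure, from 0 (fully open) to 1 (shut). A call has exactly 5 rows; each row is the pose to reach, as a shift and turn from the pose measured when the call began, along the tool's axes at that moment; what a row does not reach only later rows make up. A row lasts 1/12 s, in which the tool goes at most 41.7 mm and 7.16 degrees, less where a joint would pass 70% of its speed; a pose out of reach is approached as far as the arm can. A call with a gripper value outside its range is refused whole. The fingers move at their own pace and stop on an object; "grip_force" is the grip in N (left out, the last holds). Time passes only in rows, so rows that repeat a pose let the fingers close, or fill a call up. It gives the time, the measured TCP pose, the force and the opening at its end, in the units of the state.
- r.get_obs(): the state, without advancing time (a new reading comes with each control period).
- imaging.grab_frame(name): name is "side" or "top" or "wrist"; returns the picture (480x640x3 uint8, blue, green, red); there is no depth.
- imaging.camera_info(name): a dict with "camera_matrix" (3x3 intrinsics, pixels), "xyz" and "attitude" of the camera in the world. Camera axes: x right, y down, z forward; pixel columns grow to the right and rows downward; lengths in m; the calibration is good to about 2 mm. A picture is of the moment at which its call begins: read the wrist's pose just before it. camera_info takes no time and is no camera call; for the wrist camera it gives the pose at the moment of the call.
- r.hand_in(): hands the job in, once; it reports no verdict.
Trained networks look in the newest picture that a camera, given by its name, has taken for a name from the list of things; names that differ only in an ending like _2 or _b are one class to them, and where a whole thing is asked for, a point or a joint stands for the part that bears it (a point fixed in the world has none). Each returns a list of dicts, best first, with "conf" (0 to 1); they miss things now and then, are a little off and sometimes report something else, mostly with a low value. They report only what shows in the picture. A call takes as long as a camera call.
- imaging.find_in(camera, query): "position" ([column, row] in pixels, amid what is visible of it).
- imaging.cut_out(camera, query): "region" (480x640 bool, what is visible of it) and "position" ([column, row] in pixels, amid what is visible of it).
- imaging.tip_of(camera, query): "position" ([column, row] in pixels: a listed point, or the origin of a listed thing).
The state is a dict: "clock": time; "joints": joint angles; "qvel": joint speeds; "tau": joint torques, N m; "tcp_pos": TCP position; "orientation": TCP orientation; "contact_force": force on the tool from outside, world axes, zero at the start; "moment": the same for the moment, N m; "grip_width": finger opening in m.
Only numpy, scipy, OpenCV 4.12 (cv2) and the standard library are available. Lean on these libraries where they do the work, as an engineer would, in place of code of your own. Each camera call takes 0.05 s, during which the arm holds its last target.

## Working session

There is one attempt and no reset: what is moved stays moved. The work goes in short steps, Python scripts to look and compute and a tool call to move; the robot and the scene stay as the last step left them, time stands still between calls to the robot, and variables do not carry over. Pictures are saved under pics/ and viewed, and the job is handed in when it is done.

Besides the shell and the picture viewer there is one more tool, called by a JSON object that holds its "api" and its "payload", one argument or row to a line. jog_arm: Moves the arm, as the interface text tells. Its arguments: {"type":"object","properties":{"rows":{"type":"array","items":{"type":"object","properties":{"delta_rot":{"type":"array","items":{"type":"number"}},"xyz":{"type":"array","items":{"type":"number"}},"fingers":{"type":"number"}}}},"grip_force":{"type":"number"}},"required":["rows"]}

```bash
ls; mkdir -p pics
cat > h.py <<'E'
from bench import r, imaging
import numpy as np, cv2
from scipy.spatial.transform import Rotation as R
def cam(n):
    c=imaging.camera_info(n); return c
E
python3 - <<'E'
from h import *
for n in ("side","top"):
    im=imaging.grab_frame(n); cv2.imwrite(f"pics/{n}0.png",im)
    print(n,imaging.camera_info(n))
    for q in ("chamber","tester_hinge","tester_lip","fire_top","tester","supply"):
        try: print(q,[(np.round(d["position"],1),round(d["conf"],2)) for d in imaging.tip_of(n,q)][:3])
        except Exception as e: print(q,e)
o=r.get_obs(); print(o)
E
```

```text
pics
side {'camera_matrix': array([[478.71430502,   0.        , 319.35230465],
       [  0.        , 478.71430502, 246.83836454],
       [  0.        ,   0.        ,   1.        ]]), 'xyz': array([-0.11648688,  1.04365682,  1.19740707]), 'attitude': array([-0.72570777,  2.59077848, -1.14208163])}
chamber [(array([311.7, 222.6]), 0.7), (array([271.5, 281.1]), 0.61)]
tester_hinge [(array([333.2, 205.7]), 0.61)]
tester_lip [(array([342.9, 203.1]), 0.43)]
fire_top [(array([337. , 216.5]), 0.36), (array([343.8, 201. ]), 0.2)]
tester [(array([332. , 225.4]), 0.66)]
supply [(array([272.7, 278.2]), 0.94)]
top {'camera_matrix': array([[460.24481764,   0.        , 319.61782942],
       [  0.        , 460.24481764, 236.32298337],
       [  0.        ,   0.        ,   1.        ]]), 'xyz': array([0.2776845 , 0.00333512, 1.27956642]), 'attitude': array([-2.09256569,  2.12656482, -0.1964761 ])}
chamber [(array([375.5, 202.1]), 0.85), (array([405. , 280.2]), 0.43)]
tester_hinge [(array([418.1, 204.1]), 0.68)]
tester_lip [(array([420.3, 221.1]), 0.92), (array([394.5, 266. ]), 0.42), (array([389.4, 224.3]), 0.37)]
fire_top []
tester [(array([393.7, 218.8]), 0.92), (array([188. , 240.7]), 0.68)]
supply [(array([274.4, 207.6]), 0.94)]
{'clock': 0.7, 'joints': array([ 1.20986787,  0.47695761,  0.02237229,  1.5554098 , -0.01151283,
        1.10932077, -0.08307963]), 'qvel': array([-0.00047898, -0.00091763,  0.0008651 , -0.00136807,  0.00138177,
        0.00050454, -0.00075455]), 'tau': array([ 3.82078988e-04, -5.96159470e+01,  1.60651311e+00, -2.81494582e+01,
        1.26201758e-02,  1.53466513e-03,  6.12706003e-06]), 'tcp_pos': array([ 0.16887586, -0.65354028,  0.19883166]), 'orientation': array([3.11649649e+00, 3.96110216e-01, 7.01767276e-05]), 'contact_force': array([-0.32854456,  0.35794511,  0.49224023]), 'moment': array([ 0.03571683, -0.04767537, -0.05084344]), 'grip_width': 0.08587861514202168}
```

View pics/top0.png

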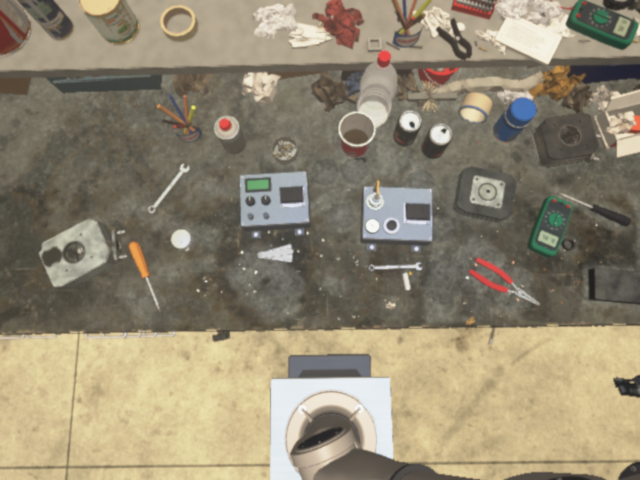

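View pics/side0.png

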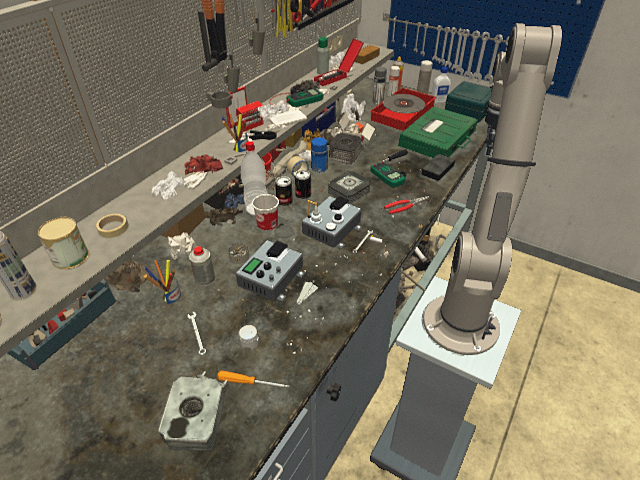

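The tester is the right-hand case (top ≈(397,214), chamber at (375,200), guard at (418,211)). The supply is the left-hand one (274,200). Next I'll compute a coarse pose.

```bash
cat >> h.py <<'E'
def ray(c,px):
    K=c["camera_matrix"]; Rw=R.from_rotvec(c["attitude"]).as_matrix()
    d=Rw@np.linalg.solve(K,[px[0],px[1],1.0]); return np.array(c["xyz"]),d/np.linalg.norm(d)
def onz(c,px,z):
    o,d=ray(c,px); return o+d*(z-o[2])/d[2]
def proj(c,P):
    Rw=R.from_rotvec(c["attitude"]).as_matrix(); p=(np.atleast_2d(P)-c["xyz"])@Rw; q=p@c["camera_matrix"].T
    return q[:,:2]/q[:,2:]
def T_in_tool(o,target):  # world displacement to tool axes, cm
    return R.from_rotvec(o["orientation"]).inv().apply(np.array(target)-o["tcp_pos"])*100
E
python3 - <<'E'
from h import *
c=imaging.camera_info("top")
for n,p,z in (("chamber",(375.5,202),.072),("hinge",(418,204),.078),("lip",(420.3,221),.1),("FL",(362,240),.072),("FR",(432,242),.072),("RL",(363,187),.072),("RR",(431,189),.072),("button",(392,226),.09),("spanner",(396,267),0),("pin",(407,281),.01)):
    print(n,onz(c,p,z).round(3))
o=r.get_obs(); print(R.from_rotvec(o["orientation"]).as_matrix().round(3))
w=imaging.camera_info("wrist"); print(w["xyz"]-o["tcp_pos"], w, (R.from_rotvec(o["orientation"]).inv()*R.from_rotvec(w["attitude"])).as_matrix().round(3), R.from_rotvec(o["orientation"]).inv().apply(w["xyz"]-o["tcp_pos"]))
E
```

```text
chamber [ 0.615 -0.134  0.072]
hinge [ 0.606 -0.247  0.078]
lip [ 0.553 -0.246  0.1  ]
FL [ 0.511 -0.094  0.072]
FR [ 0.502 -0.28   0.072]
RL [ 0.658 -0.101  0.072]
RR [ 0.649 -0.286  0.072]
button [ 0.544 -0.173  0.09 ]
spanner [ 0.446 -0.192  0.   ]
pin [ 0.406 -0.219  0.01 ]
[[ 0.968  0.25   0.   ]
 [ 0.25  -0.968 -0.   ]
 [ 0.     0.    -1.   ]]
[0.07086872 0.01912522 0.17420937] {'camera_matrix': array([[364.15011081,   0.        , 320.74933991],
       [  0.        , 364.15011081, 236.60943235],
       [  0.        ,   0.        ,   1.        ]]), 'xyz': array([ 0.23974457, -0.63441506,  0.37304103]), 'attitude': array([ 2.29323976, -1.77593457, -0.25999475])} [[ 0.    -0.958 -0.287]
 [ 1.     0.    -0.   ]
 [ 0.    -0.287  0.958]] [ 0.07340697 -0.00078341 -0.17420636]
```

{"api": "jog_arm", "payload": {
  "rows": [
    {"xyz":[4,-3.1,0],"delta_rot":[0,0,5],"fingers":1},
    {"xyz":[7,-5.5,0],"delta_rot":[0,0,10],"fingers":1},
    {"xyz":[10,-8,0],"delta_rot":[0,0,15],"fingers":1},
    {"xyz":[13,-10.5,0],"delta_rot":[0,0,17.4],"fingers":1},
    {"xyz":[16,-13,0],"delta_rot":[0,0,17.4],"fingers":1}
  ],
  "grip_force": 20
}}

```text
clock: 1.12
tcp_pos: [0.2925, -0.4857, 0.199]
orientation: [3.14, -0.083, 0.001]
contact_force: [0.8, 0.1, 1.1]
grip_width: 0.0252
```

{"api": "jog_arm", "payload": {
  "rows": [
    {"xyz":[2.3,-3.3,0],"delta_rot":[0,0,0],"fingers":1},
    {"xyz":[4.6,-6.6,0],"delta_rot":[0,0,0],"fingers":1},
    {"xyz":[6.9,-9.9,0],"delta_rot":[0,0,0],"fingers":1},
    {"xyz":[9.2,-13.2,0],"delta_rot":[0,0,0],"fingers":1},
    {"xyz":[11.5,-16.5,0],"delta_rot":[0,0,0],"fingers":1}
  ]
}}

```text
clock: 1.53
tcp_pos: [0.417, -0.3254, 0.1994]
orientation: [3.14, -0.083, 0.002]
contact_force: [0.5, 0.3, -0.1]
grip_width: -0.0001
```

{"api": "jog_arm", "payload": {
  "rows": [
    {"xyz":[2.3,-3.3,0],"delta_rot":[0,0,0],"fingers":1},
    {"xyz":[4.6,-6.6,0],"delta_rot":[0,0,0],"fingers":1},
    {"xyz":[6.5,-9.3,0],"delta_rot":[0,0,0],"fingers":1},
    {"xyz":[7.8,-11.1,0],"delta_rot":[0,0,0],"fingers":1},
    {"xyz":[7.8,-11.1,0],"delta_rot":[0,0,0],"fingers":1}
  ]
}}

```text
clock: 1.95
tcp_pos: [0.5045, -0.2129, 0.1998]
orientation: [-3.139, 0.07, -0.006]
contact_force: [0.8, 0.9, -0.1]
grip_width: 0.0001
```

Run:
```python
from h import *
o=r.get_obs(); print(o["tcp_pos"],o["orientation"],o["grip_width"],o["qvel"].round(3),o["clock"])
c=imaging.camera_info("wrist")
im=imaging.grab_frame("wrist"); cv2.imwrite("pics/w1.png",im)
np.savez("w1.npz",**c)
zs=dict(chamber=.072,tester_hinge=.078,tester_lip=.106,fire_top=.096)
for q in zs:
    print(q,[(np.round(d["position"],1),round(d["conf"],2),onz(c,d["position"],zs[q]).round(4)) for d in imaging.tip_of("wrist",q)][:2])
```

```text
[ 0.50448513 -0.21288417  0.19978384] [-3.13932078  0.0699985  -0.00553789] 0.00011469124179188368 [ 0.05  -0.013  0.068  0.025  0.015  0.009  0.066] 1.95
chamber [(array([206.5,  82.1]), 0.78, array([ 0.6155, -0.1287,  0.072 ]))]
tester_hinge [(array([352.2,  97.6]), 0.73, array([ 0.5989, -0.2399,  0.078 ]))]
tester_lip [(array([349.5, 156.1]), 0.77, array([ 0.5574, -0.2349,  0.106 ]))]
fire_top [(array([265.5, 175.9]), 0.97, array([ 0.5448, -0.1716,  0.096 ]))]
```

View pics/w1.png

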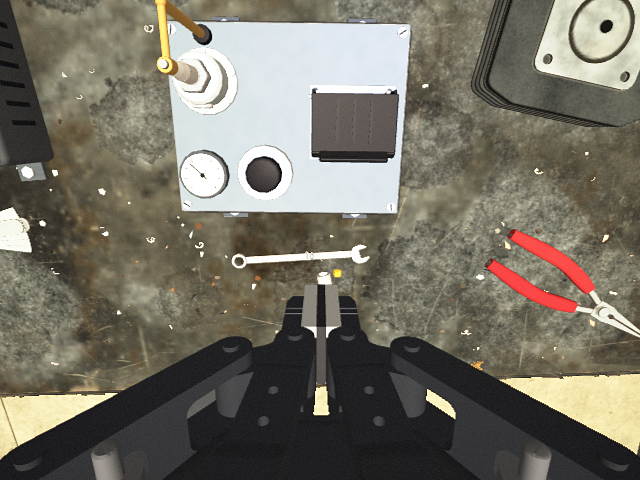

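The wrist view shows the button at (265,175), guard lip at (352,157), guard roof spanning x 311–398, and panel corners (168,22), (411,25), (396,212) and (181,211).

Run:
```python
from h import *
from scipy.optimize import least_squares
c=dict(np.load("w1.npz"))
px=np.array([(168,22),(411,25),(396,212),(181,211)],float)
L=np.array([(.075,.095),(.075,-.095),(-.075,-.095),(-.075,.095)])
W=np.array([onz(c,p,.072)[:2] for p in px]); print(W.round(4))
def f(v): 
    P=np.c_[L@R.from_euler('z',v[2]).as_matrix()[:2,:2].T+v[:2],np.full(4,.072)]
    return (proj(c,P)-px).ravel()
s=least_squares(f,[.58,-.19,-.05]); print(s.x,s.fun.round(1))
v=s.x; Ri=R.from_euler('z',-v[2]).as_matrix()[:2,:2]
for n,p,z in (("chamber",(206.5,82),.072),("hinge",(352.2,97.6),.078),("lip",(349.5,156),.106),("fire",(265.5,175.5),.096),("guardL front roof",(311,157),.100),("guardR front roof",(397,160),.1),("hingeL",(313,88),.08),("hingeR",(396,88),.08)):
    w=onz(c,p,z)[:2]; print(n,w.round(4),(Ri@(w-v[:2])).round(4))
```

```text
[[ 0.6577 -0.1058]
 [ 0.6477 -0.2848]
 [ 0.5068 -0.2757]
 [ 0.5157 -0.0936]]
[ 0.58038277 -0.19008125 -0.06046918] [-8.8 -4.7  6.4 -3.1  5.3  7.8 -2.5  5.2]
chamber [ 0.6156 -0.1287] [0.0314 0.0634]
hinge [ 0.5989 -0.2399] [ 0.0215 -0.0486]
lip [ 0.5575 -0.2349] [-0.0201 -0.0461]
fire [ 0.5451 -0.1716] [-0.0363  0.0163]
guardL front roof [ 0.5576 -0.2069] [-0.0217 -0.0182]
guardR front roof [ 0.5526 -0.2703] [-0.0229 -0.0818]
hingeL [ 0.6068 -0.2105] [ 0.0276 -0.0187]
hingeR [ 0.6041 -0.2728] [ 0.0286 -0.0811]
```

Run:
```python
import cv2
im=cv2.imread("pics/w1.png"); cv2.imwrite("pics/w1z.png",cv2.resize(im[60:225,160:420],None,fx=3,fy=3,interpolation=cv2.INTER_CUBIC))
```

```text
(no output)
```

View pics/w1z.png

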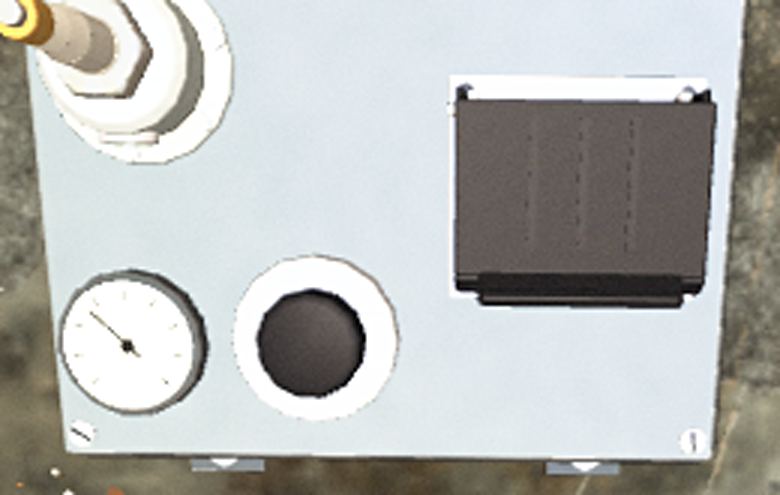

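Run:
```python
from h import *
from scipy.optimize import least_squares
c=dict(np.load("w1.npz"))
px=np.array([(168,22),(411,25),(397,212.5),(182,210.5)],float)
def f(v): 
    L=np.array([(1,1),(1,-1),(-1,-1),(-1,1)])*[v[3],v[4]]
    P=np.c_[L@R.from_euler('z',v[2]).as_matrix()[:2,:2].T+v[:2],np.full(4,.072)]
    return (proj(c,P)-px).ravel()
s=least_squares(f,[.58,-.19,-.05,.07,.09]); print(s.x,s.fun.round(1))
v=s.x; Ri=R.from_euler('z',-v[2]).as_matrix()[:2,:2]
for n,p,z in (("hinge",(353,91.5),.078),("lip",(354,161),.106),("fire",(264,174.5),.096),("collar",(265,172.5),.084),("rooffrontL",(312.3,151),.102),("rooffrontR",(395,151),.102)):
    w=onz(c,p,z)[:2]; print(n,w.round(4),(Ri@(w-v[:2])).round(4))
o=r.get_obs(); print(o["tcp_pos"], o["orientation"])
```

```text
[ 0.58193359 -0.19053433 -0.05976786  0.07082681  0.09029811] [-1.6 -0.5  0.1  0.6 -0.2  0.5  1.9 -0.7]
hinge [ 0.6032 -0.2406] [ 0.0243 -0.0487]
lip [ 0.5538 -0.2381] [-0.0252 -0.0491]
fire [ 0.5459 -0.1705] [-0.0372  0.0178]
collar [ 0.5461 -0.1695] [-0.037   0.0189]
rooffrontL [ 0.562  -0.2082] [-0.0189 -0.0188]
rooffrontR [ 0.5593 -0.2684] [-0.018 -0.079]
[ 0.49977851 -0.22027961  0.19938098] [ 3.13903013e+00 -8.72096887e-02  9.01928481e-04]
```

Run:
```python
from h import *
c=imaging.camera_info("wrist")
im=imaging.grab_frame("wrist"); cv2.imwrite("pics/w2.png",im); np.savez("w2.npz",**c)
cv2.imwrite("pics/w2z.png",cv2.resize(im[60:225,160:420],None,fx=3,fy=3,interpolation=cv2.INTER_CUBIC))
zs=dict(tester_hinge=.078,tester_lip=.106,fire_top=.096)
for q in zs:
    print(q,[(np.round(d["position"],1),round(d["conf"],2),onz(c,d["position"],zs[q]).round(4)) for d in imaging.tip_of("wrist",q)][:1])
print(r.get_obs()["tcp_pos"])
```

```text
tester_hinge [(array([339.2,  92.8]), 0.56, array([ 0.5975, -0.239 ,  0.078 ]))]
tester_lip [(array([341.1, 151. ]), 0.69, array([ 0.5561, -0.2372,  0.106 ]))]
fire_top [(array([253.1, 169.2]), 0.69, array([ 0.5458, -0.171 ,  0.096 ]))]
[ 0.50016875 -0.21969973  0.19946432]
```

View pics/w2z.png

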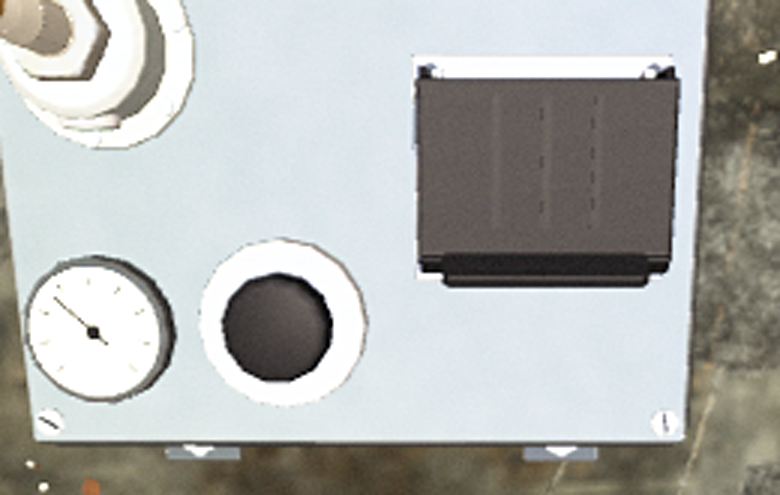

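The second still view agrees with the first: lip at (342,155), button at (253,169). That gives the hinge near (0.599,-0.240), the lip near (0.5535,-0.238), the button near (0.546,-0.171) and yaw near -0.06. I'll descend in front of the lip.

{"api": "jog_arm", "payload": {
  "rows": [
    {"xyz":[1.7,0.7,2],"delta_rot":[0,0,0.3],"fingers":1},
    {"xyz":[3.3,1.4,4],"delta_rot":[0,0,0.3],"fingers":1},
    {"xyz":[3.3,1.4,6],"delta_rot":[0,0,0.3],"fingers":1},
    {"xyz":[3.3,1.4,8],"delta_rot":[0,0,0.3],"fingers":1},
    {"xyz":[3.3,1.4,8],"delta_rot":[0,0,0.3],"fingers":1}
  ]
}}

```text
clock: 2.82
tcp_pos: [0.5296, -0.2351, 0.1156]
orientation: [-3.139, 0.096, 0.009]
contact_force: [-0.6, -0.1, -1.0]
grip_width: -0.0001
```

Run:
```python
from h import *
im=imaging.grab_frame("wrist"); cv2.imwrite("pics/w3.png",im)
o=r.get_obs();print(o["tcp_pos"],o["orientation"],o["contact_force"],o["clock"])
h=np.array([.599,-.240,.078]);u=np.array([.998,-.06,0])
print(proj(imaging.camera_info("wrist"),[o["tcp_pos"]]))
print(T_in_tool(o,h-.065*u+[0,0,.0075]))
```

```text
[ 0.53059006 -0.23543504  0.11766547] [-3.1397614   0.09544611  0.00531468] [-0.42106357  0.50389077  0.73480166] 2.8667
[[322.60173937 275.7114155 ]]
[0.36829306 0.04574975 3.21530343]
```

View pics/w3.png

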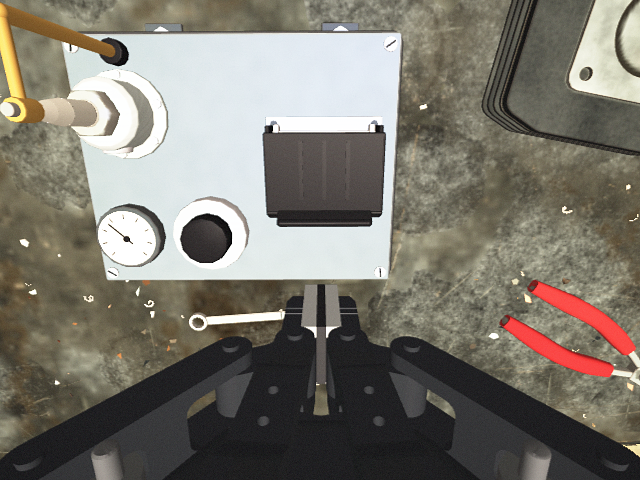

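Run:
```python
from h import *
im=cv2.imread("pics/w3.png"); cv2.imwrite("pics/w3z.png",cv2.resize(im[200:400,220:430],None,fx=3,fy=3,interpolation=cv2.INTER_CUBIC))
o=r.get_obs();c=imaging.camera_info("wrist");M=R.from_rotvec(o["orientation"])
for q in [(0.011,0,0),(0,0,0),(-.011,0,0),(.011,0,-.019),(0.011,.0145,0),(.011,0,-.05),(0.011,.042,-.073)]:
    print(q,proj(c,o["tcp_pos"]+M.apply(q)).round(0))
```

```text
(0.011, 0, 0) [[323. 256.]]
(0, 0, 0) [[323. 276.]]
(-0.011, 0, 0) [[323. 295.]]
(0.011, 0, -0.019) [[323. 270.]]
(0.011, 0.0145, 0) [[351. 256.]]
(0.011, 0, -0.05) [[323. 300.]]
(0.011, 0.042, -0.073) [[457. 334.]]
```

View pics/w3z.png

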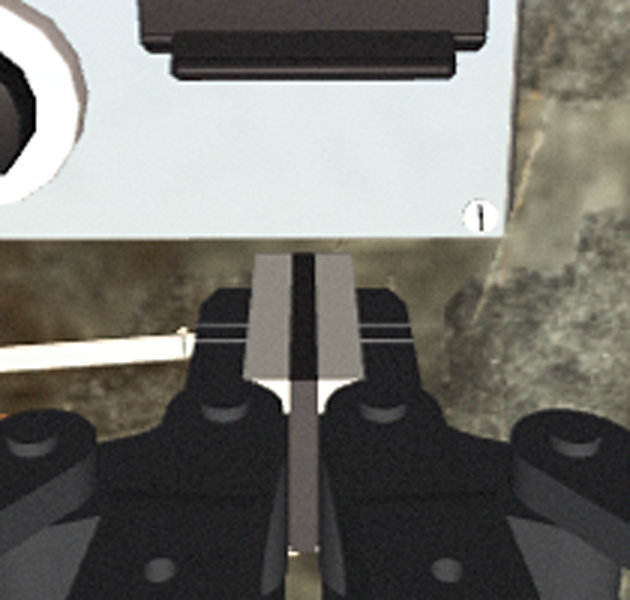

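The pad tips show at about row 284, but the TCP projects to row 276, which disagrees with a 22 mm pad centred on it. I'll check the fingertip's true place in the other cameras before going in.

Run:
```python
from h import *
for n in("side","top"):
    im=imaging.grab_frame(n);c=imaging.camera_info(n)
    o=r.get_obs();M=R.from_rotvec(o["orientation"])
    P=[o["tcp_pos"]+M.apply(q) for q in [(0.011,0,0),(0,0,0),(-.011,0,0),(.011,0,-.0375),(.0,0,-.073)]]
    px=proj(c,P); print(n,px.round(1))
    x,y=px[1].astype(int)
    cr=im[y-75:y+75,x-100:x+100].copy(); cr=cv2.resize(cr,None,fx=4,fy=4,interpolation=cv2.INTER_CUBIC)
    for p in px: cv2.circle(cr,tuple(int(t) for t in (p-[x-100,y-75])*4+2),2,(0,0,255),-1)
    cv2.imwrite(f"pics/{n}3.png",cr)
```

```text
side [[346.8 200.6]
 [349.3 201.6]
 [351.8 202.6]
 [347.2 192.4]
 [350.2 185.4]]
top [[418.4 222.9]
 [418.4 227.1]
 [418.4 231.2]
 [421.3 219.5]
 [424.3 220.5]]
```

View pics/side3.png

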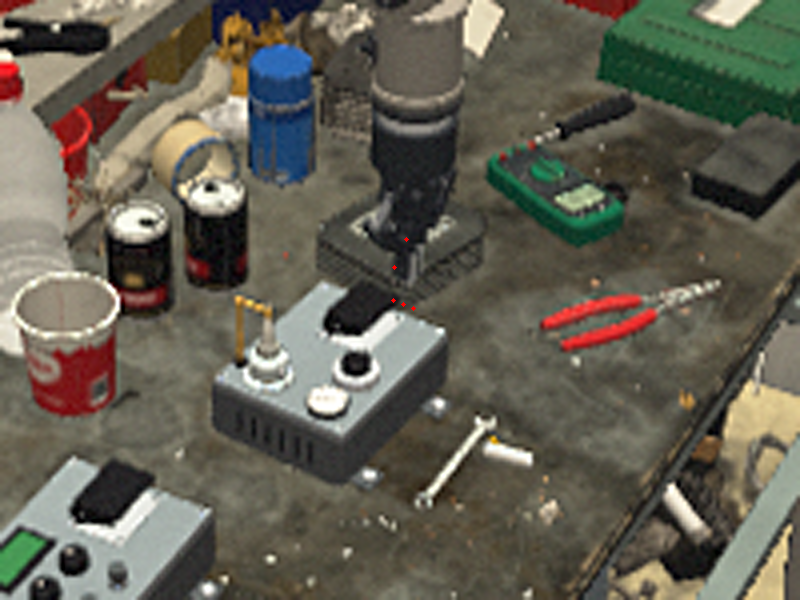

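View pics/top3.png

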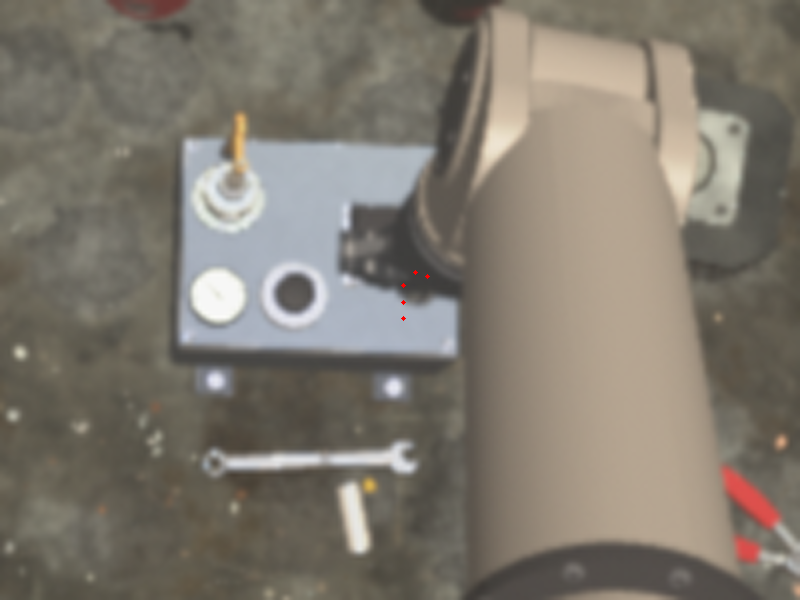

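Run:
```python
from h import *
im=imaging.grab_frame("side");c=imaging.camera_info("side")
o=r.get_obs();M=R.from_rotvec(o["orientation"]);print(o["tcp_pos"])
x,y=349,195
cr=im[y-30:y+25,x-35:x+35].copy(); cr=cv2.resize(cr,None,fx=10,fy=10,interpolation=cv2.INTER_NEAREST)
for q in [(0,0,0),(.011,0,0),(-.011,0,0),(0,0,-.02),(0,0,-.0375)]:
    p=proj(c,o["tcp_pos"]+M.apply(q))[0]; cv2.circle(cr,tuple(int(t) for t in (p-[x-35,y-30])*10+5),3,(0,0,255),-1)
cv2.imwrite("pics/side4.png",cr)
```

```text
[ 0.53320412 -0.23602776  0.12093524]
```

View pics/side4.png

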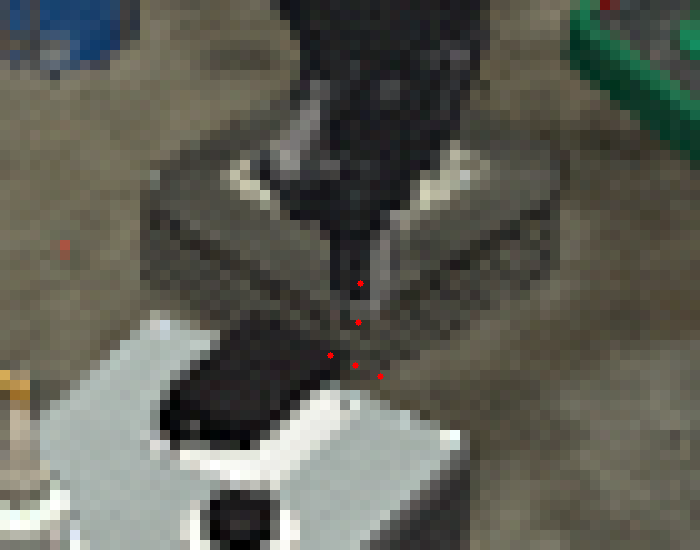

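The side view puts the visible fingertip roughly 22–25 mm above the projected TCP. I'll verify the side calibration against known points.

Run:
```python
from h import *
c=imaging.camera_info("side")
P=[(.546,-.171,.096),(.599,-.240,.102),(.554,-.238,.106),(.6515,-.104,.072),(.516,-.096,.072),(.507,-.276,.072)]
print(((proj(c,P)-[314,165])*10).round(0), proj(c,P).round(1))
o=r.get_obs();print(o["joints"].round(4),o["tcp_pos"],o["grip_width"])
```

```text
[[ 233.  495.]
 [ 202.  341.]
 [ 303.  373.]
 [-105.  550.]
 [ 200.  686.]
 [ 456.  431.]] [[337.3 214.5]
 [334.2 199.1]
 [344.3 202.3]
 [303.5 220. ]
 [334.  233.6]
 [359.6 208.1]]
[ 0.4297  0.4164 -0.1536  1.8487  0.0815  0.8792 -1.3942] [ 0.53320412 -0.23602776  0.12093524] -1.7051581834093414e-05
```

{"api": "jog_arm", "payload": {
  "rows": [
    {"xyz":[0,0,0.8],"delta_rot":[0,0,0],"fingers":1},
    {"xyz":[0,0,1.6],"delta_rot":[0,0,0],"fingers":1},
    {"xyz":[0,0,2.4],"delta_rot":[0,0,0],"fingers":1},
    {"xyz":[0,0,3.2],"delta_rot":[0,0,0],"fingers":1},
    {"xyz":[0,0,3.5],"delta_rot":[0,0,0],"fingers":1}
  ]
}}

```text
clock: 3.43
tcp_pos: [0.5323, -0.2357, 0.0843]
orientation: [3.139, -0.095, 0.001]
contact_force: [0.7, 0.1, -0.6]
grip_width: -0.0002
```

Run:
```python
from h import *
im=imaging.grab_frame("wrist"); cv2.imwrite("pics/w4.png",im)
c=imaging.camera_info("side");im=imaging.grab_frame("side")
o=r.get_obs();print(o["tcp_pos"],o["contact_force"])
x,y=349,195
cr=im[y-30:y+25,x-35:x+35].copy(); cr=cv2.resize(cr,None,fx=10,fy=10,interpolation=cv2.INTER_NEAREST)
cv2.imwrite("pics/side5.png",cr)
```

```text
[ 0.5325795  -0.23579145  0.08484856] [-0.69808933 -1.17508081 -0.09851944]
```

View pics/w4.png

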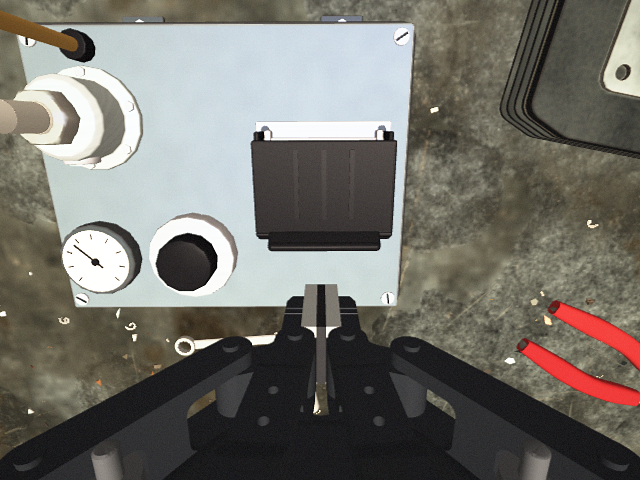

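View pics/side5.png

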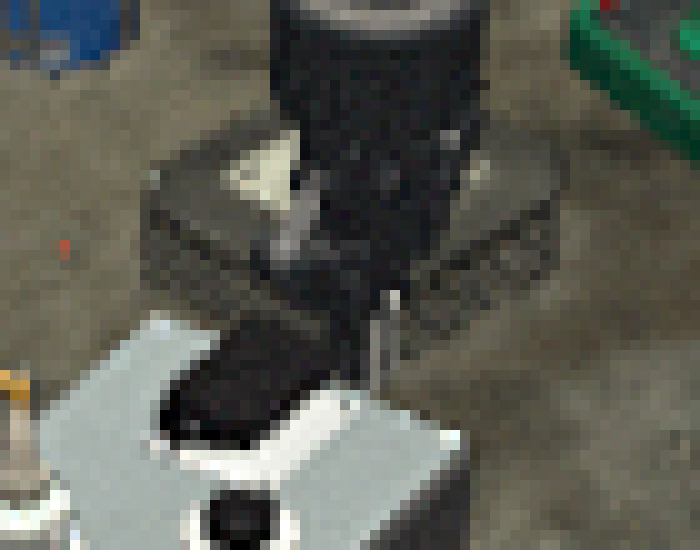

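{"api": "jog_arm", "payload": {
  "rows": [
    {"xyz":[0,0,0.5],"delta_rot":[0,0,0],"fingers":1},
    {"xyz":[0,0,1.0],"delta_rot":[0,0,0],"fingers":1},
    {"xyz":[0,0,1.2],"delta_rot":[0,0,0],"fingers":1},
    {"xyz":[0,0,1.3],"delta_rot":[0,0,0],"fingers":1},
    {"xyz":[0,0,1.4],"delta_rot":[0,0,0],"fingers":1}
  ]
}}

```text
clock: 3.95
tcp_pos: [0.5326, -0.2358, 0.0707]
orientation: [3.139, -0.095, 0.001]
contact_force: [0.6, -0.3, -0.2]
grip_width: -0.0001
```

{"api": "jog_arm", "payload": {
  "rows": [
    {"xyz":[0,0,0.05],"delta_rot":[0,0,0],"fingers":1},
    {"xyz":[0,0,0.1],"delta_rot":[0,0,0],"fingers":1},
    {"xyz":[0,0,0.15],"delta_rot":[0,0,0],"fingers":1},
    {"xyz":[0,0,0.2],"delta_rot":[0,0,0],"fingers":1},
    {"xyz":[0,0,0.25],"delta_rot":[0,0,0],"fingers":1}
  ]
}}

```text
clock: 4.37
tcp_pos: [0.5327, -0.2358, 0.0683]
orientation: [3.139, -0.095, 0.002]
contact_force: [-0.4, -0.4, -0.6]
grip_width: -0.0002
```

{"api": "jog_arm", "payload": {
  "rows": [
    {"xyz":[0,0,0.1],"delta_rot":[0,0,0],"fingers":1},
    {"xyz":[0,0,0.2],"delta_rot":[0,0,0],"fingers":1},
    {"xyz":[0,0,0.3],"delta_rot":[0,0,0],"fingers":1},
    {"xyz":[0,0,0.4],"delta_rot":[0,0,0],"fingers":1},
    {"xyz":[0,0,0.5],"delta_rot":[0,0,0],"fingers":1}
  ]
}}

```text
clock: 4.78
tcp_pos: [0.5326, -0.2358, 0.0631]
orientation: [3.139, -0.095, 0.002]
contact_force: [0.9, -0.0, 0.0]
grip_width: 0.0002
```

Run:
```python
from h import *
im=imaging.grab_frame("wrist"); cv2.imwrite("pics/w5.png",im)
c=imaging.camera_info("side");im=imaging.grab_frame("side")
o=r.get_obs();print(o["tcp_pos"],o["contact_force"])
x,y=349,195
cr=im[y-30:y+25,x-35:x+35].copy(); cr=cv2.resize(cr,None,fx=10,fy=10,interpolation=cv2.INTER_NEAREST)
cv2.imwrite("pics/side6.png",cr)
```

```text
[ 0.53250002 -0.23576403  0.06301878] [-0.02741845 -0.65006046  0.41549369]
```

View pics/w5.png

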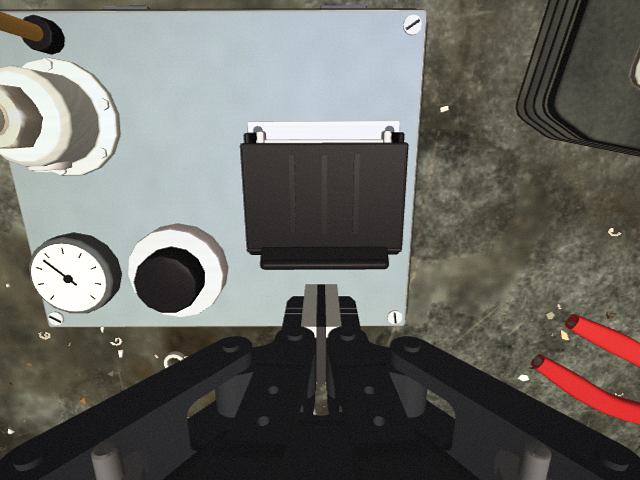

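View pics/side6.png

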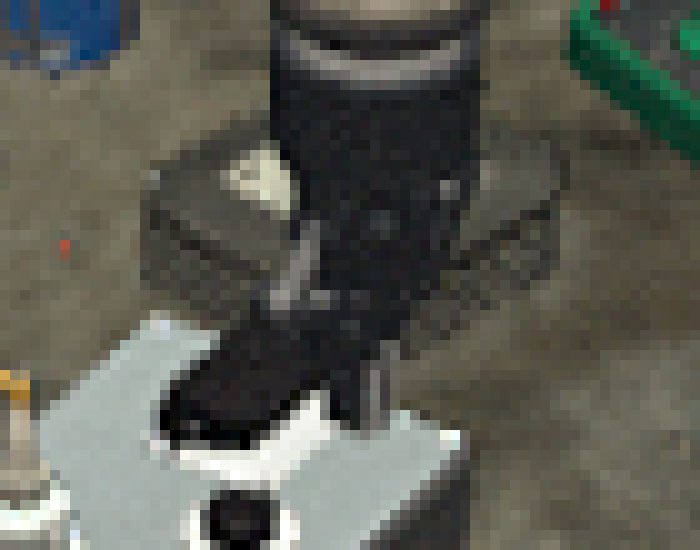

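{"api": "jog_arm", "payload": {
  "rows": [
    {"xyz":[0,0,0.1],"delta_rot":[0,0,0],"fingers":1},
    {"xyz":[0,0,0.2],"delta_rot":[0,0,0],"fingers":1},
    {"xyz":[0,0,0.3],"delta_rot":[0,0,0],"fingers":1},
    {"xyz":[0,0,0.4],"delta_rot":[0,0,0],"fingers":1},
    {"xyz":[0,0,0.5],"delta_rot":[0,0,0],"fingers":1}
  ]
}}

```text
clock: 5.3
tcp_pos: [0.5325, -0.2358, 0.0579]
orientation: [3.139, -0.095, 0.001]
contact_force: [-0.0, -0.4, 0.2]
grip_width: 0.0
```

Run:
```python
from h import *
c=imaging.camera_info("side");im=imaging.grab_frame("side")
o=r.get_obs();print(o["tcp_pos"],o["contact_force"])
P=[(.5325,-.2358,z) for z in(.07,.08,.09,.1)]; print(((proj(c,P)-[314,165])*10+5).round(0))
x,y=349,195
cr=im[y-30:y+25,x-35:x+35].copy(); cr=cv2.resize(cr,None,fx=10,fy=10,interpolation=cv2.INTER_NEAREST)
cv2.imwrite("pics/side7.png",cr)
```

```text
[ 0.53237124 -0.23573916  0.0577114 ] [ 0.19796464  0.05285086 -0.78958403]
[[351. 474.]
 [353. 454.]
 [354. 433.]
 [355. 411.]]
```

View pics/side7.png

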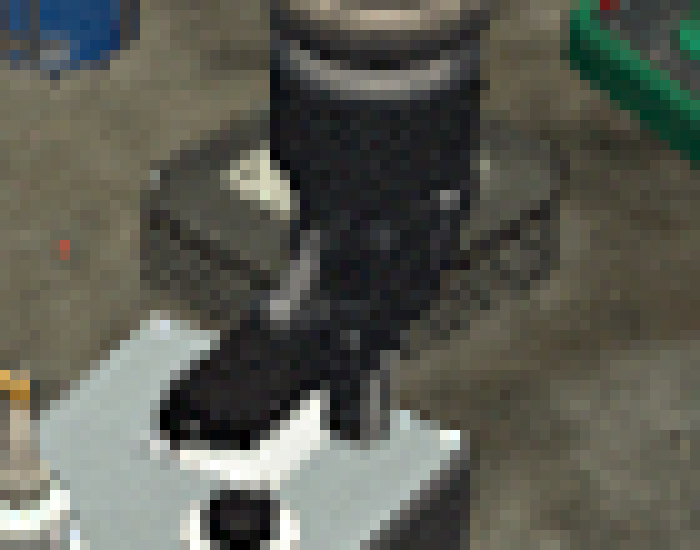

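{"api": "jog_arm", "payload": {
  "rows": [
    {"xyz":[0,0,0.2],"delta_rot":[0,0,0],"fingers":1},
    {"xyz":[0,0,0.4],"delta_rot":[0,0,0],"fingers":1},
    {"xyz":[0,0,0.6],"delta_rot":[0,0,0],"fingers":1},
    {"xyz":[0,0,0.75],"delta_rot":[0,0,0],"fingers":1},
    {"xyz":[0,0,0.85],"delta_rot":[0,0,0],"fingers":1}
  ]
}}

```text
clock: 5.77
tcp_pos: [0.5323, -0.2356, 0.0489]
orientation: [3.14, -0.095, 0.0]
contact_force: [0.1, 0.2, -0.1]
grip_width: -0.0001
```

{"api": "jog_arm", "payload": {
  "rows": [
    {"xyz":[0,0,0.05],"delta_rot":[0,0,0],"fingers":1},
    {"xyz":[0,0,0.1],"delta_rot":[0,0,0],"fingers":1},
    {"xyz":[0,0,0.15],"delta_rot":[0,0,0],"fingers":1},
    {"xyz":[0,0,0.2],"delta_rot":[0,0,0],"fingers":1},
    {"xyz":[0,0,0.25],"delta_rot":[0,0,0],"fingers":1}
  ]
}}

```text
clock: 6.18
tcp_pos: [0.5323, -0.2357, 0.0464]
orientation: [3.14, -0.095, 0.0]
contact_force: [-1.0, 0.6, 0.5]
grip_width: -0.0
```

{"api": "jog_arm", "payload": {
  "rows": [
    {"xyz":[0,0,0.05],"delta_rot":[0,0,0],"fingers":1},
    {"xyz":[0,0,0.1],"delta_rot":[0,0,0],"fingers":1},
    {"xyz":[0,0,0.15],"delta_rot":[0,0,0],"fingers":1},
    {"xyz":[0,0,0.2],"delta_rot":[0,0,0],"fingers":1},
    {"xyz":[0,0,0.25],"delta_rot":[0,0,0],"fingers":1}
  ]
}}

```text
clock: 6.6
tcp_pos: [0.5323, -0.2357, 0.0439]
orientation: [3.139, -0.095, 0.0]
contact_force: [-0.1, -0.4, 0.0]
grip_width: 0.0
```

Run:
```python
from h import *
o=r.get_obs();print(o["tcp_pos"],o["contact_force"])
im=imaging.grab_frame("wrist"); cv2.imwrite("pics/w8.png",im)
im=imaging.grab_frame("side")
x,y=349,195
cr=im[y-30:y+25,x-35:x+35].copy(); cr=cv2.resize(cr,None,fx=10,fy=10,interpolation=cv2.INTER_NEAREST)
cv2.imwrite("pics/side8.png",cr)
```

```text
[ 0.53230714 -0.23571262  0.0438642 ] [-0.11997124 -0.41600686  0.01293595]
```

View pics/w8.png

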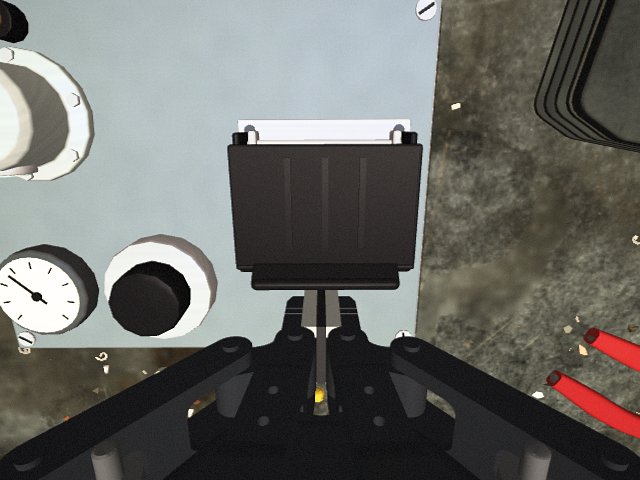

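View pics/side8.png

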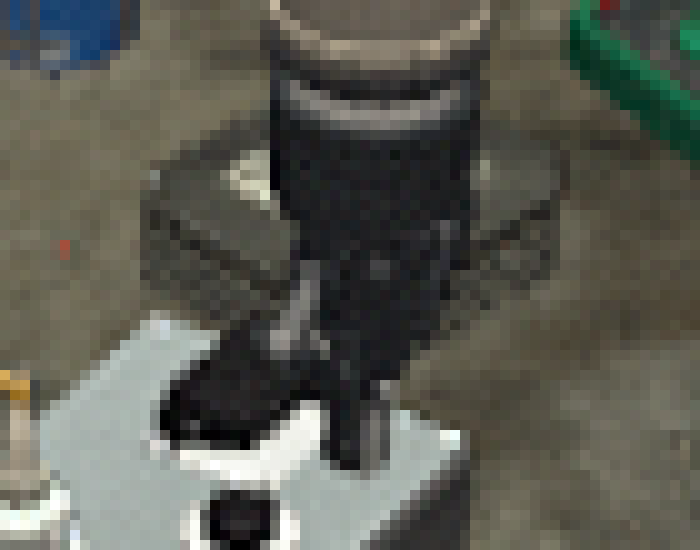

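{"api": "jog_arm", "payload": {
  "rows": [
    {"xyz":[0,0,0.05],"delta_rot":[0,0,0],"fingers":1},
    {"xyz":[0,0,0.1],"delta_rot":[0,0,0],"fingers":1},
    {"xyz":[0,0,0.15],"delta_rot":[0,0,0],"fingers":1},
    {"xyz":[0,0,0.2],"delta_rot":[0,0,0],"fingers":1},
    {"xyz":[0,0,0.25],"delta_rot":[0,0,0],"fingers":1}
  ]
}}

```text
clock: 7.12
tcp_pos: [0.5322, -0.2356, 0.0412]
orientation: [3.14, -0.095, 0.0]
contact_force: [0.8, -0.1, 0.7]
grip_width: -0.0002
```

{"api": "jog_arm", "payload": {
  "rows": [
    {"xyz":[0,0,0.05],"delta_rot":[0,0,0],"fingers":1},
    {"xyz":[0,0,0.1],"delta_rot":[0,0,0],"fingers":1},
    {"xyz":[0,0,0.15],"delta_rot":[0,0,0],"fingers":1},
    {"xyz":[0,0,0.2],"delta_rot":[0,0,0],"fingers":1},
    {"xyz":[0,0,0.2],"delta_rot":[0,0,0],"fingers":1}
  ]
}}

```text
clock: 7.53
tcp_pos: [0.5323, -0.2357, 0.0397]
orientation: [3.139, -0.095, 0.0]
contact_force: [-1.6, 1.1, 3.7]
grip_width: -0.0006
```

Contact with the panel came at TCP z≈0.040 (about 3.7 N). So the real fingertips end about 32 mm short of the reported TCP, as both cameras showed. I'll work with tip = TCP z + 0.032 and raise to about 13.5 mm above the panel.

{"api": "jog_arm", "payload": {
  "rows": [
    {"xyz":[0,0,-0.5],"delta_rot":[0,0,0],"fingers":1},
    {"xyz":[0,0,-1.0],"delta_rot":[0,0,0],"fingers":1},
    {"xyz":[0,0,-1.4],"delta_rot":[0,0,0],"fingers":1},
    {"xyz":[0,0,-1.4],"delta_rot":[0,0,0],"fingers":1},
    {"xyz":[0,0,-1.4],"delta_rot":[0,0,0],"fingers":1}
  ]
}}

```text
clock: 7.95
tcp_pos: [0.5325, -0.2358, 0.0541]
orientation: [3.139, -0.095, 0.001]
contact_force: [0.6, 0.4, 0.2]
grip_width: -0.0002
```

{"api": "jog_arm", "payload": {
  "rows": [
    {"xyz":[0.3,0,0],"delta_rot":[0,0,0],"fingers":1},
    {"xyz":[0.6,0,0],"delta_rot":[0,0,0],"fingers":1},
    {"xyz":[0.9,0,0],"delta_rot":[0,0,0],"fingers":1},
    {"xyz":[1.2,0,0],"delta_rot":[0,0,0],"fingers":1},
    {"xyz":[1.5,0,0],"delta_rot":[0,0,0],"fingers":1}
  ]
}}

```text
clock: 8.37
tcp_pos: [0.5474, -0.2367, 0.0538]
orientation: [3.139, -0.095, -0.0]
contact_force: [-1.9, 1.3, 1.5]
grip_width: -0.0002
```

Run:
```python
from h import *
o=r.get_obs();print(o["tcp_pos"],o["contact_force"],T_in_tool(o,[.599,-.24,.078]))
im=imaging.grab_frame("wrist"); cv2.imwrite("pics/w9.png",im)
```

```text
[ 0.54739843 -0.23668079  0.05382937] [-1.91940387  1.27790156  1.47946032] [ 5.17060986  0.02141196 -2.41741935]
```

View pics/w9.png

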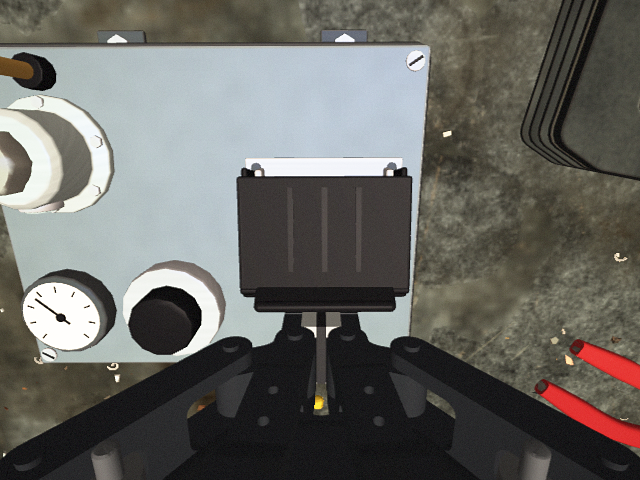

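{"api": "jog_arm", "payload": {
  "rows": [
    {"xyz":[0.2,0,0],"delta_rot":[0,0,0],"fingers":1},
    {"xyz":[0.4,0,0],"delta_rot":[0,0,0],"fingers":1},
    {"xyz":[0.6,0,0],"delta_rot":[0,0,0],"fingers":1},
    {"xyz":[0.8,0,0],"delta_rot":[0,0,0],"fingers":1},
    {"xyz":[1.0,0,0],"delta_rot":[0,0,0],"fingers":1}
  ]
}}

```text
clock: 8.83
tcp_pos: [0.5561, -0.2374, 0.0537]
orientation: [3.139, -0.095, -0.005]
contact_force: [-7.0, 0.2, 4.7]
grip_width: -0.0001
```

Run:
```python
from h import *
o=r.get_obs();print(o["tcp_pos"],o["contact_force"],T_in_tool(o,[.599,-.24,.078]))
im=imaging.grab_frame("wrist"); cv2.imwrite("pics/w10.png",im)
im=imaging.grab_frame("side")
x,y=349,195
cr=im[y-30:y+25,x-35:x+35].copy(); cr=cv2.resize(cr,None,fx=10,fy=10,interpolation=cv2.INTER_NEAREST)
cv2.imwrite("pics/side10.png",cr)
```

```text
[ 0.55613909 -0.23738313  0.05368785] [-7.04626268  0.16212861  4.67387329] [ 4.28606462e+00  2.68876481e-03 -2.44530182e+00]
```

View pics/w10.png

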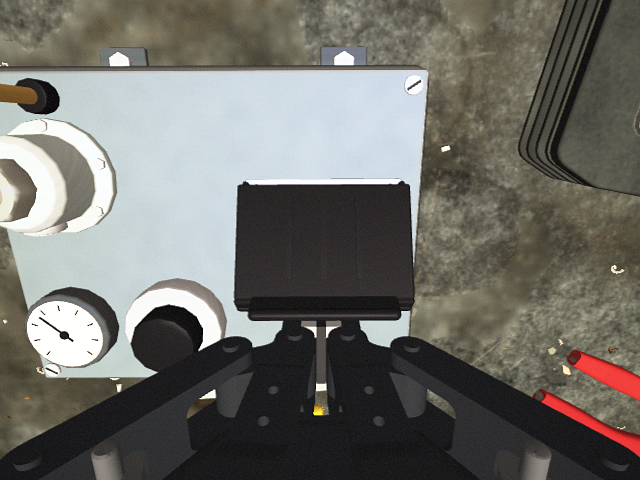

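View pics/side10.png

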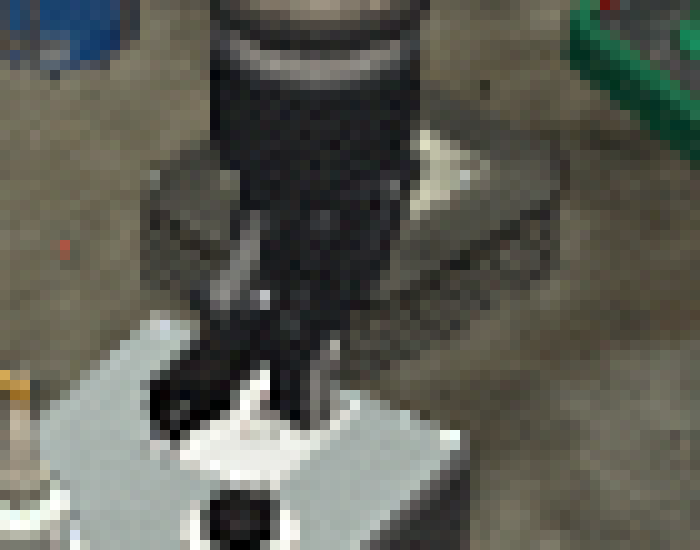

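The guard is lifting and the finger is under it, with about 7 N of push. I'll continue slowly to the toggle.

{"api": "jog_arm", "payload": {
  "rows": [
    {"xyz":[0.15,0,0],"delta_rot":[0,0,0],"fingers":1},
    {"xyz":[0.3,0,0],"delta_rot":[0,0,0],"fingers":1},
    {"xyz":[0.4,0,0],"delta_rot":[0,0,0],"fingers":1},
    {"xyz":[0.5,0,0],"delta_rot":[0,0,0],"fingers":1},
    {"xyz":[0.6,0,0],"delta_rot":[0,0,0],"fingers":1}
  ]
}}

```text
clock: 9.35
tcp_pos: [0.5638, -0.2378, 0.0539]
orientation: [3.139, -0.095, -0.0]
contact_force: [0.3, 0.3, 0.4]
grip_width: 0.0004
```

{"api": "jog_arm", "payload": {
  "rows": [
    {"xyz":[0.1,0,0],"delta_rot":[0,0,0],"fingers":1},
    {"xyz":[0.2,0,0],"delta_rot":[0,0,0],"fingers":1},
    {"xyz":[0.3,0,0],"delta_rot":[0,0,0],"fingers":1},
    {"xyz":[0.4,0,0],"delta_rot":[0,0,0],"fingers":1},
    {"xyz":[0.5,0,0],"delta_rot":[0,0,0],"fingers":1}
  ]
}}

```text
clock: 9.77
tcp_pos: [0.569, -0.2381, 0.0539]
orientation: [3.139, -0.095, -0.0]
contact_force: [-0.6, -0.3, 0.5]
grip_width: 0.0
```

Run:
```python
from h import *
o=r.get_obs();print(o["tcp_pos"],o["contact_force"],T_in_tool(o,[.599,-.24,.078]))
im=imaging.grab_frame("wrist"); cv2.imwrite("pics/w11.png",im)
im=imaging.grab_frame("side")
x,y=349,195
cr=im[y-30:y+25,x-35:x+35].copy(); cr=cv2.resize(cr,None,fx=10,fy=10,interpolation=cv2.INTER_NEAREST)
cv2.imwrite("pics/side11.png",cr)
```

```text
[ 0.56902226 -0.23807441  0.05392719] [-0.60871147 -0.34803749  0.47677132] [ 3.00373791  0.0135784  -2.40751094]
```

View pics/w11.png

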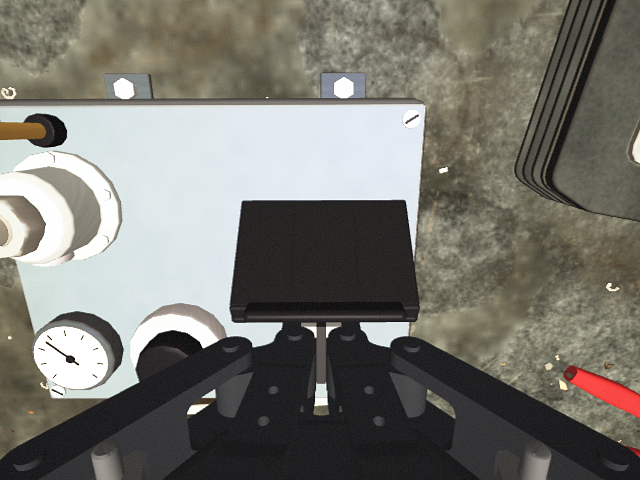

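View pics/side11.png

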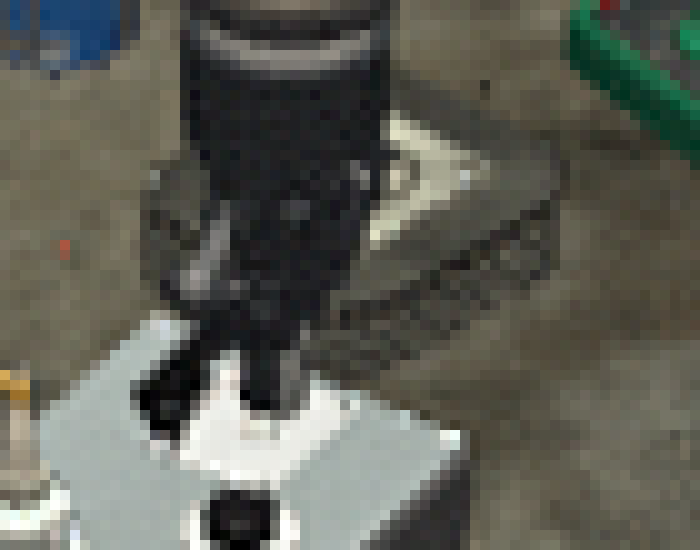

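{"api": "jog_arm", "payload": {
  "rows": [
    {"xyz":[0.05,0,0],"delta_rot":[0,0,0],"fingers":1},
    {"xyz":[0.1,0,0],"delta_rot":[0,0,0],"fingers":1},
    {"xyz":[0.15,0,0],"delta_rot":[0,0,0],"fingers":1},
    {"xyz":[0.2,0,0],"delta_rot":[0,0,0],"fingers":1},
    {"xyz":[0.25,0,0],"delta_rot":[0,0,0],"fingers":1}
  ]
}}

```text
clock: 10.28
tcp_pos: [0.5702, -0.2382, 0.0537]
orientation: [3.139, -0.095, -0.004]
contact_force: [-5.6, 0.0, 4.1]
grip_width: -0.0
```

It met a firm stop at the spot where the toggle in its on position should be (5.6 N), so the toggle is over. I'll retract the same way.

{"api": "jog_arm", "payload": {
  "rows": [
    {"xyz":[-0.7,0,0],"delta_rot":[0,0,0],"fingers":1},
    {"xyz":[-1.4,0,0],"delta_rot":[0,0,0],"fingers":1},
    {"xyz":[-2.2,0,0],"delta_rot":[0,0,0],"fingers":1},
    {"xyz":[-3.1,0,0],"delta_rot":[0,0,0],"fingers":1},
    {"xyz":[-4.0,0,0],"delta_rot":[0,0,0],"fingers":1}
  ]
}}

```text
clock: 10.7
tcp_pos: [0.5295, -0.2358, 0.0539]
orientation: [3.139, -0.095, -0.003]
contact_force: [-0.4, 0.4, -0.6]
grip_width: 0.0002
```

{"api": "jog_arm", "payload": {
  "rows": [
    {"xyz":[-0.3,0,0],"delta_rot":[0,0,0],"fingers":1},
    {"xyz":[-0.3,0,-1.5],"delta_rot":[0,0,0],"fingers":1},
    {"xyz":[-0.3,0,-3.5],"delta_rot":[0,0,0],"fingers":1},
    {"xyz":[-0.3,0,-5],"delta_rot":[0,0,0],"fingers":1},
    {"xyz":[-0.3,0,-5],"delta_rot":[0,0,0],"fingers":1}
  ]
}}

```text
clock: 11.12
tcp_pos: [0.5287, -0.2364, 0.1072]
orientation: [3.137, -0.096, 0.006]
contact_force: [0.0, -0.1, 0.7]
grip_width: -0.0003
```

Run:
```python
from h import *
o=r.get_obs();c=imaging.camera_info("wrist");print(o["tcp_pos"],o["contact_force"],o["clock"])
im=imaging.grab_frame("wrist"); cv2.imwrite("pics/w12.png",im)
d=imaging.tip_of("wrist","fire_top"); print([(x["position"],x["conf"],onz(c,x["position"],.096)) for x in d[:1]])
f=np.array([.546,-.171,.090]); print(T_in_tool(r.get_obs(),f))
```

```text
[ 0.52867551 -0.23643478  0.10718305] [ 0.04394155 -0.12333958  0.73572882] 11.1167
[([194.9, 244.4], 0.87, array([ 0.54623849, -0.16918822,  0.096     ]))]
[ 1.52328128 -6.58323437  1.41986698]
```

View pics/w12.png

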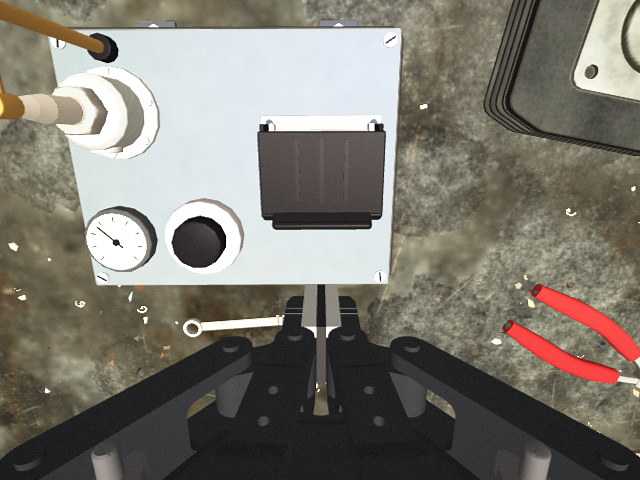

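The guard is shut again: roof flat, lip at (321,223), hinge ends visible, same look as at the start. The button is confirmed at about (0.546,-0.170). I'll move over it.

{"api": "jog_arm", "payload": {
  "rows": [
    {"xyz":[0.7,-3.2,0],"delta_rot":[0,0,0],"fingers":1},
    {"xyz":[1.4,-6.5,0],"delta_rot":[0,0,0],"fingers":1},
    {"xyz":[1.4,-6.5,0.5],"delta_rot":[0,0,0],"fingers":1},
    {"xyz":[1.4,-6.5,1.8],"delta_rot":[0,0,0],"fingers":1},
    {"xyz":[1.4,-6.5,2.4],"delta_rot":[0,0,0],"fingers":1}
  ]
}}

```text
clock: 11.63
tcp_pos: [0.5435, -0.1707, 0.078]
orientation: [3.14, -0.093, -0.005]
contact_force: [-1.1, -0.7, 0.0]
grip_width: -0.0003
```

Run:
```python
from h import *
im=imaging.grab_frame("wrist"); cv2.imwrite("pics/w13.png",im)
o=r.get_obs();print(o["tcp_pos"],o["contact_force"],o["clock"],T_in_tool(o,[.544,-.1705,.064]))
c=imaging.camera_info("wrist"); M=R.from_rotvec(o["orientation"]); print(proj(c,[(.546,-.1705,.096)]),proj(c,o["tcp_pos"]+M.apply([0,0,-.032])))
im=imaging.grab_frame("side")
x,y=340,200
cr=im[y-35:y+30,x-40:x+40].copy(); cr=cv2.resize(cr,None,fx=9,fy=9,interpolation=cv2.INTER_NEAREST)
cv2.imwrite("pics/side13.png",cr)
```

```text
[ 0.54264246 -0.17116931  0.0772134 ] [ 0.23425211  0.34237057 -0.23852038] 11.6833 [ 0.13831239 -0.07581954  1.32059385]
[[320.91291824 285.03747534]] [[322.91292265 304.54546643]]
```

View pics/w13.png

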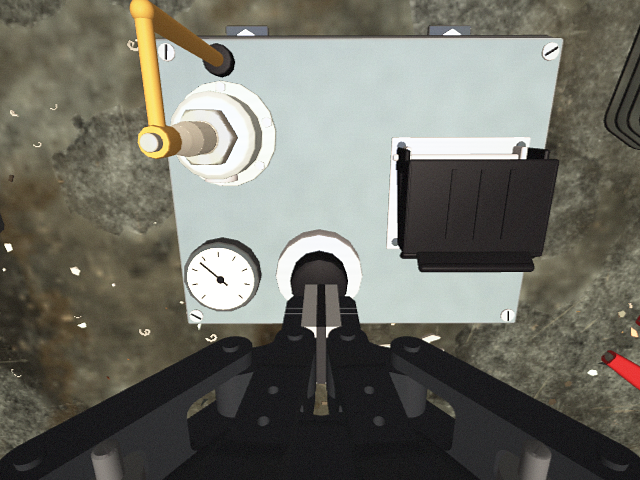

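View pics/side13.png

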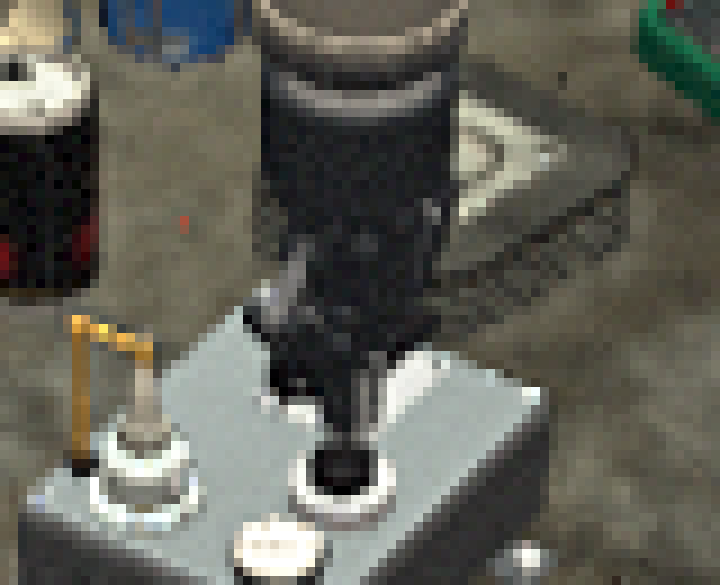

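{"api": "jog_arm", "payload": {
  "rows": [
    {"xyz":[0.1,0,0.6],"delta_rot":[0,0,0],"fingers":1},
    {"xyz":[0.1,0,1.2],"delta_rot":[0,0,0],"fingers":1},
    {"xyz":[0.1,0,1.5],"delta_rot":[0,0,0],"fingers":1},
    {"xyz":[0.1,0,1.8],"delta_rot":[0,0,0],"fingers":1},
    {"xyz":[0.1,0,2.1],"delta_rot":[0,0,0],"fingers":1}
  ]
}}

```text
clock: 12.15
tcp_pos: [0.5434, -0.1721, 0.057]
orientation: [3.139, -0.096, -0.008]
contact_force: [-3.0, -0.0, 4.3]
grip_width: 0.0001
```

{"api": "jog_arm", "payload": {
  "rows": [
    {"xyz":[0,0,0.0],"delta_rot":[0,0,0],"fingers":1},
    {"xyz":[0,0,0.05],"delta_rot":[0,0,0],"fingers":1},
    {"xyz":[0,0,0.05],"delta_rot":[0,0,0],"fingers":1},
    {"xyz":[0,0,0.05],"delta_rot":[0,0,0],"fingers":1},
    {"xyz":[0,0,0.05],"delta_rot":[0,0,0],"fingers":1}
  ]
}}

```text
clock: 12.57
tcp_pos: [0.5435, -0.1721, 0.0568]
orientation: [3.139, -0.097, -0.008]
contact_force: [-2.3, -0.2, 3.9]
grip_width: 0.0
```

{"api": "jog_arm", "payload": {
  "rows": [
    {"xyz":[0,0,0.1],"delta_rot":[0,0,0],"fingers":1},
    {"xyz":[0,0,0.15],"delta_rot":[0,0,0],"fingers":1},
    {"xyz":[0,0,0.2],"delta_rot":[0,0,0],"fingers":1},
    {"xyz":[0,0,0.2],"delta_rot":[0,0,0],"fingers":1},
    {"xyz":[0,0,0.2],"delta_rot":[0,0,0],"fingers":1}
  ]
}}

```text
clock: 12.98
tcp_pos: [0.5435, -0.1722, 0.0555]
orientation: [3.139, -0.097, -0.008]
contact_force: [-3.9, 1.3, 10.4]
grip_width: -0.0001
```

Now bottomed at 10 N. Holding.

{"api": "jog_arm", "payload": {
  "rows": [
    {"xyz":[0,0,0.07],"delta_rot":[0,0,0],"fingers":1},
    {"xyz":[0,0,0.07],"delta_rot":[0,0,0],"fingers":1},
    {"xyz":[0,0,0.07],"delta_rot":[0,0,0],"fingers":1},
    {"xyz":[0,0,0.07],"delta_rot":[0,0,0],"fingers":1},
    {"xyz":[0,0,0.07],"delta_rot":[0,0,0],"fingers":1}
  ]
}}

```text
clock: 13.4
tcp_pos: [0.5435, -0.1722, 0.0555]
orientation: [3.139, -0.097, -0.008]
contact_force: [-5.6, 0.9, 10.3]
grip_width: -0.0001
```

{"api": "jog_arm", "payload": {
  "rows": [
    {"xyz":[0,0,0.07],"delta_rot":[0,0,0],"fingers":1},
    {"xyz":[0,0,0.07],"delta_rot":[0,0,0],"fingers":1},
    {"xyz":[0,0,0.07],"delta_rot":[0,0,0],"fingers":1},
    {"xyz":[0,0,0.07],"delta_rot":[0,0,0],"fingers":1},
    {"xyz":[0,0,0.07],"delta_rot":[0,0,0],"fingers":1}
  ]
}}

```text
clock: 13.82
tcp_pos: [0.5435, -0.1722, 0.0555]
orientation: [3.139, -0.097, -0.008]
contact_force: [-3.8, 1.2, 10.7]
grip_width: 0.0003
```

{"api": "jog_arm", "payload": {
  "rows": [
    {"xyz":[0,0,0.07],"delta_rot":[0,0,0],"fingers":1},
    {"xyz":[0,0,0.07],"delta_rot":[0,0,0],"fingers":1},
    {"xyz":[0,0,0.07],"delta_rot":[0,0,0],"fingers":1},
    {"xyz":[0,0,0.07],"delta_rot":[0,0,0],"fingers":1},
    {"xyz":[0,0,0.07],"delta_rot":[0,0,0],"fingers":1}
  ]
}}

```text
clock: 14.23
tcp_pos: [0.5435, -0.1722, 0.0555]
orientation: [3.138, -0.097, -0.008]
contact_force: [-4.2, 0.6, 11.2]
grip_width: -0.0002
```

Run:
```python
from h import *
im=imaging.grab_frame("wrist"); cv2.imwrite("pics/w14.png",im)
o=r.get_obs();print(o["tcp_pos"],o["contact_force"],o["clock"])
```

```text
[ 0.5434636  -0.17218265  0.05552886] [-4.91357642 -0.16088155 10.89968489] 14.2833
```

View pics/w14.png

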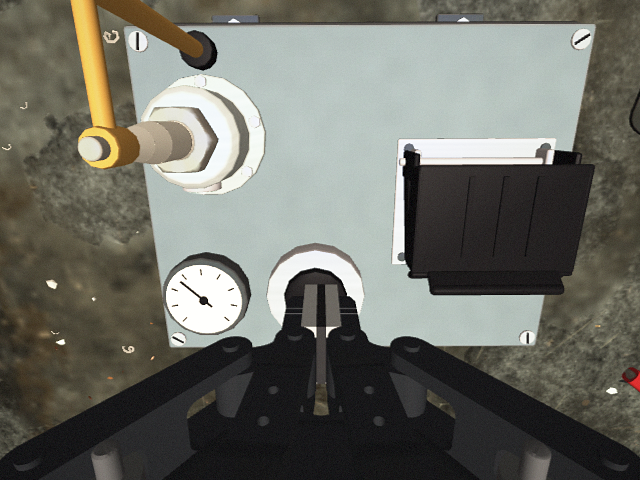

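The button is visibly recessed into its collar and was held for more than 1.2 s. Releasing.

{"api": "jog_arm", "payload": {
  "rows": [
    {"xyz":[0,0,-0.8],"delta_rot":[0,0,0],"fingers":1},
    {"xyz":[0,0,-2],"delta_rot":[0,0,0],"fingers":1},
    {"xyz":[-1,0,-4.5],"delta_rot":[0,0,0],"fingers":1},
    {"xyz":[-2,0,-7],"delta_rot":[0,0,0],"fingers":1},
    {"xyz":[-3,0,-9],"delta_rot":[0,0,0],"fingers":1}
  ]
}}

```text
clock: 14.7
tcp_pos: [0.5144, -0.17, 0.1478]
orientation: [3.138, -0.096, -0.005]
contact_force: [0.2, -0.0, 0.0]
grip_width: -0.0001
```

{"api": "jog_arm", "payload": {
  "rows": [
    {"xyz":[-1,1,-1],"delta_rot":[0,0,0],"fingers":1},
    {"xyz":[-2,2,-1],"delta_rot":[0,0,0],"fingers":1},
    {"xyz":[-2,2,-1],"delta_rot":[0,0,0],"fingers":1},
    {"xyz":[-2,2,-1],"delta_rot":[0,0,0],"fingers":1},
    {"xyz":[-2,2,-1],"delta_rot":[0,0,0],"fingers":1}
  ]
}}

```text
clock: 15.12
tcp_pos: [0.493, -0.1884, 0.1569]
orientation: [3.139, -0.097, -0.007]
contact_force: [0.5, 0.2, -0.9]
grip_width: 0.0002
```

Run:
```python
from h import *
im=imaging.grab_frame("wrist"); cv2.imwrite("pics/w15.png",im)
o=r.get_obs();print(o["tcp_pos"],o["contact_force"],o["clock"])
im=imaging.grab_frame("side"); cv2.imwrite("pics/side15.png",cv2.resize(im[150:300,240:440],None,fx=4,fy=4,interpolation=cv2.INTER_CUBIC))
for n in("side","wrist"): print(n,imaging.tip_of(n,"tester_bat"))
```

```text
[ 0.49323547 -0.18809311  0.15685668] [ 0.49115912 -0.22989429  0.21381374] 15.1667
side []
wrist []
```

View pics/w15.png

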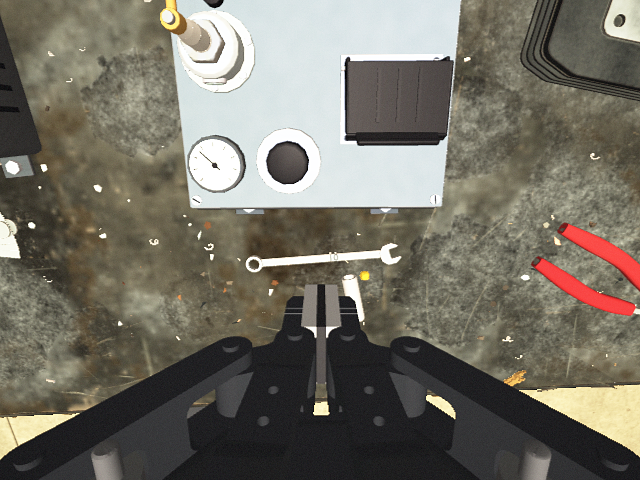

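View pics/side15.png

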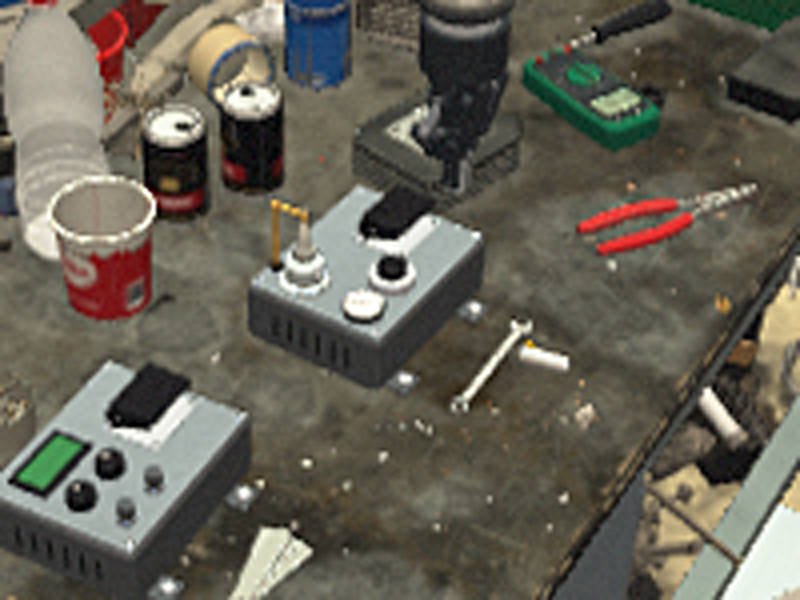

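The button is up, both guards look shut, the bystanders are where they were, and the robot touches nothing. Handing in.

Run:
```python
from h import *
print(r.hand_in())
```

```text
the job is handed in; nothing more can be done
None
```

The test spark sequence was carried out and handed in, with the clock at about 15 s of the 40 s allowed. No verdict was reported.

**What I did:** with the gripper closed and nothing gripped, I raised the tester's guard with a finger. I pushed the toggle to the rear, backed out so the guard dropped shut, then pressed the push-button to its stop. I held it there for about 1.3 s at roughly 10–11 N and released it.

**Last checks:**
- **Guard and button:** the camera pictures show the tester's guard shut and the button back up.
- **Everything else:** the supply's switch and the loose things in view look as they did at the start. I didn't re-check the piston, the screwdriver or the larger spanner, which were out of the last pictures. The robot was touching nothing, with contact force near zero.
- **Toggle, inferred only:** it is hidden under the guard, and the point finder returned nothing for it. I judged it on from the forces. The push rose to 7 N, fell to about 0, then met a firm 5.6 N stop where the toggle in its on position should be.

**Disagreement with the given data:** the real fingertips end about 32 mm short of the reported tool point. I confirmed this in the side and wrist cameras and with a gentle touch of about 4 N on the tester's panel, and corrected every height for it.

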